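# Put the mixed-up lids back on their own vessels

## Robot

A 6-joint arm with a two-finger parallel gripper is mounted at the origin on the work surface. World frame = base frame: x ahead of the robot, y to its left, z up, the work surface at z = 0. Lengths are in mm, angles in rad, forces in N, time in s.
With the tool pointing down it reaches from about 400 to 925 mm from the base axis. Payload 12.5 kg.
Tool frame: the origin (TCP) lies midway between the tips of the shut fingers; the grasp point (between the pads) lies 19 mm behind it; z points along the fingers, y is the line along which they close (so a half turn about z gives the same grasp; the last joint's range is limited). The gripper opens to 95 mm and grips with 3 to 60 N. Pads are 20 mm wide; open, the fingers measure 119 mm over their backs; the gripper's body (75 mm by 180 mm) begins 59 mm behind the grasp point.
Start: joints at [-1.208, 0.491, 1.559, -0, 1.092, -0.106], TCP at [282.409, -557.577, 214.661] pointing down, gripper open.
Joint ranges: [-3.1, 3.1], [-0.84, 2.19], [0.05, 2.79], [-1.13, 4.28], [0.06, 2.93], [-2.69, 2.69]. Speed limits (rad/s): [2.22, 2.22, 2.79, 3.14, 3.14, 3.14].

## Interface

Orientations are given as [roll, pitch, yaw] about the fixed x, y, z axes, in that order (R = Rz(yaw) Ry(pitch) Rx(roll)).
In Python, from cell import * gives the robot as it stands. The module is installed in compiled form; this text tells all that it offers.
- The arm moves only by the tool arm_command, never from a script. Its arguments are lists of equal length, an entry for each row: "delta_pos": the shift along the world's x, y, z in units of 250 mm (1.0 is 250 mm), a list of three; "delta_rot": the turn, a rotation vector about the world's x, y, z in units of 90 degrees (1.0 is 90 degrees), a list of three; "claw": the closure, from 0 (fully open) to 1 (shut). In form: {"delta_pos": [[tx, ty, tz], ...], "delta_rot": [[wx, wy, wz], ...], "claw": [claw, ...]}. A call has exactly 5 rows; each row is the pose to reach, as a shift and turn from the pose commanded when the call began; what a row does not reach only later rows make up. A row lasts 1/12 s, in which the tool goes at most 41.7 mm and 7.16 degrees, less where a joint would pass 70% of its speed; a pose out of reach is approached as far as the arm can. A call with a number of a shift or a turn outside -1 to 1 is refused whole. A call with a gripper value outside its range is refused whole. The fingers move at their own pace and stop on an object; the grip force is fixed at half the most. Time passes only in rows, so rows that repeat a pose let the fingers close, or fill a call up. It gives the time, the measured TCP pose, the force, the opening and the grip force at its end, in the units of the state.
- state(): the state, without advancing time (a new reading comes with each control period).
- read_camera(name): name is "scene" or "side" or "wrist"; returns the picture (400x640x3 uint8, red, green, blue); there is no depth.
- calibration(name): a dict with "camera_matrix" (3x3 intrinsics, pixels), "T" (4x4, takes a point from camera to world coordinates). Camera axes: x right, y down, z forward; pixel columns grow to the right and rows downward; lengths in mm; the calibration is good to about 2 mm. A picture is of the moment at which its call begins: read the wrist's pose just before it. calibration takes no time and is no camera call; for the wrist camera it gives the pose at the moment of the call.
- job_done(): hands the job in; it is judged then, once.
The state is a dict: "t": time; "joints": joint angles; "qvel": joint speeds; "tau": joint torques, N m; "eef_pos": TCP position; "tcp_rot": TCP orientation; "ft_force": force on the tool from outside, world axes, zero at the start; "moment": the same for the moment, N m; "opening": opening from 0.0 (shut) to 1.0 (fully open); "grip_force": force on a finger pad.
Only numpy, scipy, OpenCV 4.12 (cv2) and the standard library are available. Lean on these libraries where they do the work, as an engineer would, in place of code of your own. Each camera call takes 0.05 s, during which the arm holds its last target. There are 200 camera calls.

## Task

The teapot, the pitcher and the jar are each wearing another one's lid: move the lids so that each vessel wears the lid of its own colour, seated flat in its mouth. Lay one lid for the time being in the empty bay of the grey dish rack (dark mat), never on the cart top. Leave the three vessels standing where they are and do not disturb the cup or the bowl.

Things in the scene. Friction and masses are not known exactly. Their poses are not given: they have to be found in the camera images.
- teapot_lid: White ceramic lid, 140 g. All lids: round plug below (diameter 56, 8 mm tall), on it a round flange (diameter 100, 6 mm thick), on that a grip 30 mm tall; 44 mm in all. Origin: centre of the plug's underside, z up. Grip here: upright round knob, diameter 26. Starts on the pitcher. Laid on a flat face, a lid stands level on its plug.
- pitcher_lid: Blue plastic lid, 90 g, plug and flange as the teapot lid. Grip: upright bar 50 mm long along the lid's x axis, 18 mm thick along its y, from 14 to 44 mm above the origin. Origin: centre of the plug's underside. At the start it sits on the jar, turned any way.
- jar_lid: Terracotta (orange-brown) lid, 140 g, plug and flange as the teapot lid. Grip: upright round knob, diameter 30. Origin: centre of the plug's underside. At the start it sits on the teapot.
- teapot: White ceramic teapot, loose, 0.8 kg, body diameter 140; spout to its +y (reach 120 mm from the axis), handle to its -y (112 mm), both below the rim. Origin: centre of its underside. Rim 90 mm above it; round mouth, inner diameter 74, outer 84. A seated lid's origin is on the axis, 82 mm above the teapot's origin (the plug has 9 mm of play all round).
- pitcher: Blue plastic pitcher, loose, 0.7 kg, body diameter 124, handle to its -y (reaching 107 mm from the axis), short spout to its +y (reaching 82 mm), both below the rim. Rim 120 mm above the origin (centre of its underside); mouth as the teapot's. A seated lid's origin is 112 mm above the pitcher's origin.
- jar: Terracotta jar with two small lugs (reaching 82 mm from its axis along +y and -y), loose, 0.8 kg, body diameter 132. Rim 105 mm above the origin (centre of its underside); mouth as the teapot's. A seated lid's origin is 97 mm above the jar's origin.
- rack: Grey plastic dish rack, fixed, 290 x 460 mm (long along its y). Free bay with a dark mat, 130 x 130 mm, mid-front; its rails rise 18 mm (front) and 8 mm (sides) over its floor. Origin: at cart-top height, straight under the bay's centre; a lid standing in the bay has its origin 40 mm above it. From 100 mm behind (+x) a closed latched compartment, top 112 mm above the cart, a skimmer lying on it.
- cup: Bystander: green melamine cup, diameter 76, 70 mm tall, standing in the rack to the left (+y) of the bay. Origin: centre of its underside.
- bowl: Bystander: clear glass bowl, diameter 110, 45 mm tall, standing in the rack to the right (-y) of the bay. Origin: centre of its underside.
Mind the look-alikes: they are no part of the job. Leave any green look-alike of the teapot_lid alone. Several things have the shape of the jar_lid; the one meant has the colours described above.

How it is judged (in metres and radians):
On the way:
1. one lid has been laid level in the rack's free bay and let go (((horizontal distance between teapot_lid and rack below 0.04 m and z of teapot_lid in the frame of rack between 0.035 and 0.046 m and angle between teapot_lid's own z axis and vertical below 0.1 rad and contact force between teapot_lid and the fingers below 0.1 N and linear speed of teapot_lid below 0.03 m/s) or (horizontal distance between pitcher_lid and rack below 0.04 m and z of pitcher_lid in the frame of rack between 0.035 and 0.046 m and angle between pitcher_lid's own z axis and vertical below 0.1 rad and contact force between pitcher_lid and the fingers below 0.1 N and linear speed of pitcher_lid below 0.03 m/s) or (horizontal distance between jar_lid and rack below 0.04 m and z of jar_lid in the frame of rack between 0.035 and 0.046 m and angle between jar_lid's own z axis and vertical below 0.1 rad and contact force between jar_lid and the fingers below 0.1 N and linear speed of jar_lid below 0.03 m/s))), for 0.2 s.
At the end, for the whole second after the job is handed in: Each vessel wears the lid of its own colour: lid axis within 12 mm of the vessel's axis, seated to within 5 mm of its full depth and level within 0.08 rad, at rest and released; the three vessels stand upright (horizontal distance between teapot_lid and teapot below 0.012 m and z of teapot_lid in the frame of teapot between 0.077 and 0.087 m and angle between each of teapot_lid, teapot, pitcher_lid, pitcher, jar_lid, jar's own z axis and vertical below 0.08 rad and linear speed of each of teapot_lid, pitcher_lid, jar_lid below 0.02 m/s and contact force between each of teapot_lid, pitcher_lid, jar_lid and the fingers below 0.1 N and horizontal distance between pitcher_lid and pitcher below 0.012 m and z of pitcher_lid in the frame of pitcher between 0.107 and 0.117 m and horizontal distance between jar_lid and jar below 0.012 m and z of jar_lid in the frame of jar between 0.092 and 0.102 m); the robot touches nothing.
It fails at once if a lid falls or is laid on the cart top (height (world z) of any of teapot_lid, pitcher_lid, jar_lid below 0.025 m).
It fails at once if a vessel is tipped more than 0.35 rad or moved more than 35 mm (angle between any of teapot, pitcher, jar's own z axis and vertical above 0.35 rad or distance of any of teapot, pitcher, jar from where it was at the start of the episode above 0.035 m).
It fails at once if the cup or the bowl is moved more than 25 mm (distance of any of cup, bowl from where it was at the start of the episode above 0.025 m).
It also fails if it takes over 118 s, if anything falls off the work surface, if the arm or the gripper's body presses on something with over 40 N, if the wrist force passes 120 N, or if a joint passes its speed limit or range.

## Working session

There is one attempt and no reset: what is moved stays moved. The work goes in short steps, Python scripts to look and compute and a tool call to move; the robot and the scene stay as the last step left them, time stands still between calls to the robot, and variables do not carry over. Pictures are saved under pics/ and viewed, at most 14 in all, crops included, and the job is handed in when it is done.

Besides the shell and the picture viewer there is one more tool, called after "Request:" as name(argument=value, ...), one argument or row to a line, values as JSON. arm_command: Moves the arm, as the interface text tells. Shifts and turns lie within -1 to 1; 1 stands for 250 mm of shift or 90 degrees of turn. Its arguments: {"type":"object","properties":{"delta_pos":{"type":"array"},"delta_rot":{"type":"array"},"claw":{"type":"array"}},"required":["delta_pos","delta_rot","claw"]}

```bash
mkdir -p pics
python3 - <<'E'
from cell import *
import cv2
s=state();print(s)
for n in("scene","side"):
    im=read_camera(n);cv2.imwrite(f"pics/{n}0.png",im[:,:,::-1])
    c=calibration(n);print(n,c["camera_matrix"],c["T"])
E
```

```text
{'t': 0.0, 'joints': array([-1.20762810e+00,  4.91564571e-01,  1.55947902e+00,  2.13825926e-05,
        1.09169973e+00, -1.05593984e-01]), 'qvel': array([ 0.00069145,  0.00192315,  0.00112116, -0.00044769,  0.00035043,
        0.00084565]), 'tau': array([-1.30461856e-03, -6.12640214e+01, -2.58186686e+01,  6.92513608e-02,
        4.81570722e-02, -5.22318010e-05]), 'eef_pos': array([ 282.30004962, -557.32324119,  214.04845416]), 'tcp_rot': array([-3.14045039e+00, -1.40136237e-04,  4.68752259e-01]), 'ft_force': array([-0.40290736,  0.40267835,  0.8293473 ]), 'moment': array([-0.00414355, -0.00802376,  0.03806172]), 'grip_force': 0.0, 'opening': 0.999797526616869}
scene [[417.64605225   0.         312.97972826]
 [  0.         417.64605225 203.3120292 ]
 [  0.           0.           1.        ]] [[ 4.54751321e-01  6.50738687e-01 -6.08062823e-01  1.05496377e+03]
 [ 8.90607990e-01 -3.35574527e-01  3.06931826e-01 -2.50285723e+02]
 [-4.31798031e-03 -6.81123262e-01 -7.32156033e-01  7.37178299e+02]
 [ 0.00000000e+00  0.00000000e+00  0.00000000e+00  1.00000000e+00]]
side [[407.49768161   0.         310.81596408]
 [  0.         407.49768161 204.26155453]
 [  0.           0.           1.        ]] [[-8.94993185e-01 -3.45759997e-01  2.81846098e-01  2.76793666e+02]
 [-4.45877611e-01  6.74380120e-01 -5.88561475e-01  5.41640811e+02]
 [ 1.34296079e-02 -6.52427374e-01 -7.57732253e-01  7.77189787e+02]
 [ 0.00000000e+00  0.00000000e+00  0.00000000e+00  1.00000000e+00]]
```

View pics/scene0.png

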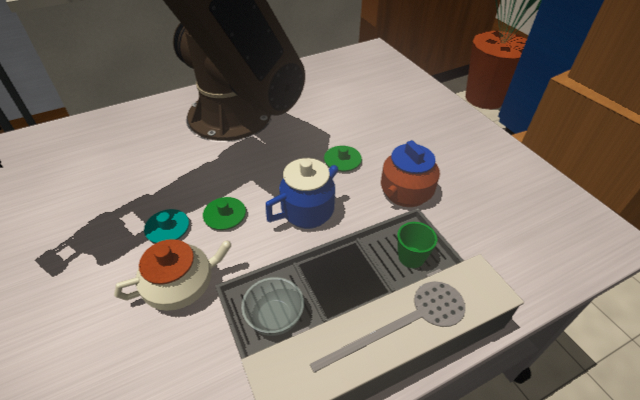

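View pics/side0.png

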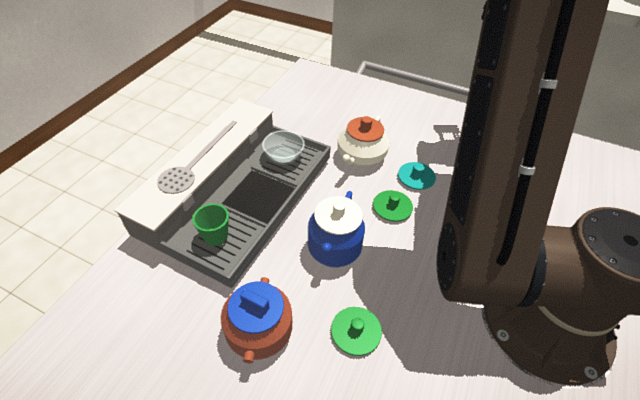

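The teapot (scene 165,262) wears the orange lid, the pitcher (307,173) the white one, and the jar (413,158) the blue one. The decoys are green at (343,158) and (225,213) and teal at (167,225). The mat is at scene (345,280) and side (262,195). Next I measure these.

```bash
cat > h.py <<'E'
from cell import *
import cv2,numpy as np
from scipy.optimize import least_squares
def onplane(c,px,z):
    K,T=np.array(c["camera_matrix"]),np.array(c["T"])
    d=(T[:3,:3]@np.linalg.inv(K)@np.c_[np.array(px,float)+0.0,np.ones(len(px))].T).T
    o=T[:3,3]; return (o+d*((z-o[2])/d[:,2])[:,None])[:,:2]
def proj(c,P):
    K,T=np.array(c["camera_matrix"]),np.array(c["T"])
    q=(np.atleast_2d(P)-T[:3,3])@T[:3,:3]; q=(K@q.T).T; return q[:,:2]/q[:,2:]
def mask(im,col):
    h=cv2.cvtColor(im,cv2.COLOR_RGB2HSV).astype(int);H,S,V=h[...,0],h[...,1],h[...,2]
    m={"orange":((H<14)|(H>172))&(S>150)&(V>90),"blue":(H>108)&(H<128)&(S>140)&(V>50),
       "white":(S<60)&(V>205),"dark":V<55,"cream":(S<80)&(V>150)}[col]
    return (m*255).astype(np.uint8)
def blob(m,seed,win):
    x,y=map(int,seed);w=np.zeros_like(m);w[max(0,y-win):y+win,max(0,x-win):x+win]=255
    m=cv2.morphologyEx(m&w,cv2.MORPH_OPEN,np.ones((3,3)))
    cs,_=cv2.findContours(m,cv2.RETR_EXTERNAL,cv2.CHAIN_APPROX_NONE)
    return max(cs,key=cv2.contourArea)[:,0]
def circ(P,r=50):
    f=lambda p:np.hypot(*(P-p[:2]).T)-r
    s=least_squares(f,P.mean(0),loss="soft_l1",f_scale=1.5); return s.x,np.sqrt(np.mean(s.fun**2)),
E
python3 - <<'E'
from h import *
S={"scene":{"orange":(165,262,35),"white":(307,173,26),"blue":(413,158,28),"dark":(345,280,55)},
"side":{"orange":(364,130,26),"white":(338,215,30),"blue":(256,306,33),"dark":(262,195,45)}}
Z={"orange":96,"white":126,"blue":111}
for n in S:
    im=cv2.imread(f"pics/{n}0.png")[:,:,::-1].copy();c=calibration(n);o=im.copy()
    for k,(x,y,w) in S[n].items():
        b=blob(mask(im,k),(x,y),w); print(n,k,im[y,x],len(b),end=" ")
        cv2.drawContours(o,[b[:,None]],-1,(255,0,255) ,1)
        if k in Z: print(circ(onplane(c,cv2.convexHull(b)[:,0],Z[k])))
        else:
            q=cv2.boxPoints(cv2.minAreaRect(onplane(c,b,40).astype(np.float32))); print(q.mean(0),q.tolist())
    cv2.imwrite(f"pics/o_{n}.png",o[90:330,100:470,::-1])
a=[cv2.resize(cv2.imread(f"pics/o_{n}.png"),None,fx=1.2,fy=1.2) for n in S]
cv2.imwrite("pics/o.png",np.vstack(a))
E
```

```text
scene orange [68 34 20] 138 (array([ 525.52576896, -290.57066   ]), np.float64(1.016397621762047))
scene white [110 104  88] 109 (array([459.94711664,  32.19332226]), np.float64(1.912956675780659))
scene blue [51 57 94] 155 (array([510.08693145, 280.24983037]), np.float64(2.7837610824709333))
scene dark [44 41 39] 213 [678.7701      2.2063255] [[612.3493041992188, -59.51048278808594], [740.8140258789062, -63.90900421142578], [745.1908569335938, 63.923133850097656], [616.7261352539062, 68.3216552734375]]
side orange [96 60 45] 85 (array([ 520.55815503, -288.46000169]), np.float64(2.3193998976394066))
side white [155 151 132] 241 (array([475.27454012,  30.94947972]), np.float64(35.352413342455485))
side blue [39 53 94] 149 (array([506.38052733, 281.94817106]), np.float64(1.2601411149886679))
side dark [56 54 49] 38 [701.1078   50.14583] [[681.2147827148438, 50.670318603515625], [693.1111450195312, 31.92327880859375], [721.0007934570312, 49.62134552001953], [709.1044311523438, 68.3683853149414]]
```

View pics/o.png

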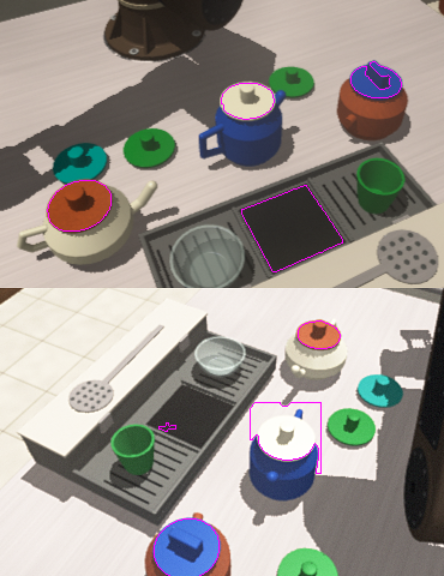

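Positions of the lids: orange at about (523,-289), white (460,32), blue (508,281). The bay centre is at about (679,2). 

Could be taken for the white lid: the white lid on the pitcher (scene 307,173), green discs (343,158) and (225,213), and teal (167,225). I choose the one on the blue pitcher and will check it in a wrist close-up.

Request:
arm_command(
  delta_pos=[
    [0.047,0.157,0.01],
    [0.094,0.314,0.02],
    [0.141,0.471,0.03],
    [0.188,0.628,0.04],
    [0.235,0.785,0.05],
  ],
  delta_rot=[
    [0,0,-0.02],
    [0,0,-0.04],
    [0,0,-0.06],
    [0,0,-0.08],
    [0,0,-0.1],
  ],
  claw=[0,0,0,0,0],
)

```text
t: 0.52
eef_pos: [341.1, -359.4, 227.0]
tcp_rot: [-3.141, 0.0, 0.31]
ft_force: [0.7, -0.0, 0.1]
opening: 1.001
grip_force: 0.0
```

Request:
arm_command(
  delta_pos=[
    [0.047,0.157,0.01],
    [0.094,0.314,0.02],
    [0.141,0.471,0.03],
    [0.188,0.628,0.04],
    [0.235,0.785,0.05],
  ],
  delta_rot=[
    [0,0,-0.02],
    [0,0,-0.04],
    [0,0,-0.06],
    [0,0,-0.08],
    [0,0,-0.1],
  ],
  claw=[0,0,0,0,0],
)

```text
t: 0.93
eef_pos: [399.9, -163.1, 239.8]
tcp_rot: [3.142, 0.0, 0.153]
ft_force: [0.3, 0.1, 0.8]
opening: 0.999
grip_force: 0.0
```

Request:
arm_command(
  delta_pos=[
    [0.047,0.157,0],
    [0.094,0.314,0],
    [0.141,0.471,0],
    [0.188,0.628,0],
    [0.235,0.785,0],
  ],
  delta_rot=[
    [0,0,-0.02],
    [0,0,-0.04],
    [0,0,-0.06],
    [0,0,-0.08],
    [0,0,-0.1],
  ],
  claw=[0,0,0,0,0],
)

```text
t: 1.35
eef_pos: [458.7, 33.3, 239.7]
tcp_rot: [3.141, -0.0, -0.004]
ft_force: [0.1, -0.6, 0.5]
opening: 1.0
grip_force: 0.0
```

Run:
```python
from h import *
s=state();c=calibration("wrist");im=read_camera("wrist");cv2.imwrite("pics/w1.png",im[:,:,::-1])
np.save("pics/w1.npy",c["T"]);print(s["t"],s["eef_pos"],s["tcp_rot"]);print(c)
print(proj(c,[[460,32,126],[460,32,156],[508,281,141],[679,2,40]]))
```

```text
1.35 [458.67245977  33.30632594 239.68953065] [ 3.14147629e+00 -3.90039959e-05 -4.02109484e-03]
{'camera_matrix': array([[337.98037132,   0.        , 317.5459906 ],
       [  0.        , 337.98037132, 199.56393191],
       [  0.        ,   0.        ,   1.        ]]), 'T': array([[-3.89780779e-03, -9.63584512e-01, -2.67375571e-01,
         5.34271985e+02],
       [-9.99992192e-01,  3.92981989e-03,  4.15384906e-04,
         3.31243786e+01],
       [ 6.50479376e-04,  2.67375103e-01, -9.63592306e-01,
         4.09445879e+02],
       [ 0.00000000e+00,  0.00000000e+00,  0.00000000e+00,
         1.00000000e+00]])}
[[318.96430604 194.69184488]
 [319.14454096 204.42457187]
 [  2.26796132 141.72530663]
 [349.84327804 -54.3436664 ]]
```

View pics/w1.png

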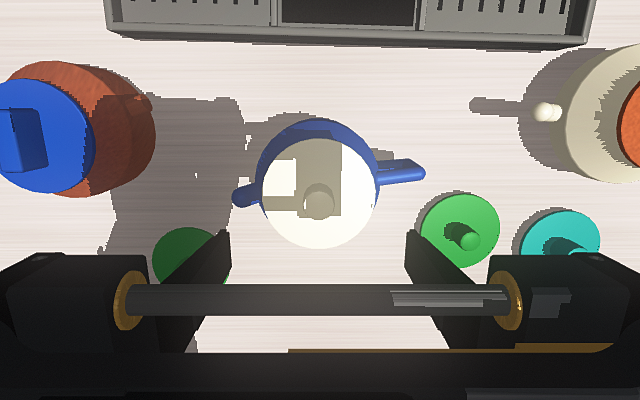

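The wrist view shows the white lid on the blue pitcher, flange centre near (319,194) and knob near (319,203), which agrees with my estimate. I descend and grip it.

Request:
arm_command(
  delta_pos=[
    [0.005,-0.005,-0.1],
    [0.005,-0.005,-0.2],
    [0.005,-0.005,-0.3],
    [0.005,-0.005,-0.38],
    [0.005,-0.005,-0.44],
  ],
  delta_rot=[
    [0,0,0],
    [0,0,0],
    [0,0,0],
    [0,0,0],
    [0,0,0],
  ],
  claw=[0.2,0.3,0.3,0.3,0.3],
)

```text
t: 1.82
eef_pos: [459.2, 30.0, 127.9]
tcp_rot: [-3.142, 0.002, -0.002]
ft_force: [1.4, -0.4, 0.3]
opening: 0.726
grip_force: 0.0
```

Request:
arm_command(
  delta_pos=[
    [0,0,0],
    [0,0,0],
    [0,0,0],
    [0,0,0],
    [0,0,0],
  ],
  delta_rot=[
    [0,0,0],
    [0,0,0],
    [0,0,0],
    [0,0,0],
    [0,0,0],
  ],
  claw=[1,1,1,1,1],
)

```text
t: 2.23
eef_pos: [460.2, 29.9, 130.5]
tcp_rot: [3.141, -0.002, -0.002]
ft_force: [-0.3, -0.5, 0.3]
opening: 0.405
grip_force: 0.0
```

Request:
arm_command(
  delta_pos=[
    [0,0,0],
    [0,0,0],
    [0,0,0],
    [0,0,0],
    [0,0,0],
  ],
  delta_rot=[
    [0,0,0],
    [0,0,0],
    [0,0,0],
    [0,0,0],
    [0,0,0],
  ],
  claw=[1,1,1,1,1],
)

```text
t: 2.65
eef_pos: [460.1, 30.0, 130.0]
tcp_rot: [-3.142, -0.001, -0.002]
ft_force: [-0.4, 1.9, 6.2]
opening: 0.267
grip_force: 30.0
```

Request:
arm_command(
  delta_pos=[
    [0,0,0.04],
    [0,0,0.1],
    [0,0,0.18],
    [0.02,0,0.26],
    [0.08,0,0.32],
  ],
  delta_rot=[
    [0,0,0],
    [0,0,0],
    [0,0,0],
    [0,0,0],
    [0,0,0],
  ],
  claw=[1,1,1,1,1],
)

```text
t: 3.07
eef_pos: [478.8, 30.0, 211.0]
tcp_rot: [3.141, 0.001, -0.002]
ft_force: [1.3, -0.5, -1.4]
opening: 0.269
grip_force: 30.0
```

Request:
arm_command(
  delta_pos=[
    [0.12,-0.01,0],
    [0.28,-0.03,0],
    [0.44,-0.06,0],
    [0.6,-0.09,0],
    [0.68,-0.1,0],
  ],
  delta_rot=[
    [0,0,0],
    [0,0,0],
    [0,0,0],
    [0,0,0],
    [0,0,0],
  ],
  claw=[1,1,1,1,1],
)

```text
t: 3.48
eef_pos: [653.2, 3.8, 208.8]
tcp_rot: [3.141, -0.001, -0.003]
ft_force: [-0.3, 1.2, -2.2]
opening: 0.266
grip_force: 30.0
```

Request:
arm_command(
  delta_pos=[
    [0.08,-0.01,0],
    [0.116,-0.012,0],
    [0.116,-0.012,0],
    [0.116,-0.012,0],
    [0.116,-0.012,0],
  ],
  delta_rot=[
    [0,0,0],
    [0,0,0],
    [0,0,0],
    [0,0,0],
    [0,0,0],
  ],
  claw=[1,1,1,1,1],
)

```text
t: 3.9
eef_pos: [678.1, 2.1, 209.4]
tcp_rot: [3.142, 0.001, -0.002]
ft_force: [-0.3, -0.1, -1.4]
opening: 0.266
grip_force: 30.0
```

Run:
```python
from h import *
s=state();c=calibration("wrist");im=read_camera("wrist");a=im[:,:,::-1]
sc=read_camera("side")[:,:,::-1]
cv2.imwrite("pics/w2.png",np.vstack([a[:,:],sc[80:280]]))
print(s["t"],s["eef_pos"],s["tcp_rot"],s["opening"],s["grip_force"])
print(proj(c,[[614,-62,40],[744,-62,40],[744,66,40],[614,66,40]]))
```

```text
3.9 [678.05881309   2.05418912 209.37473904] [ 3.14154973e+00  1.08186298e-03 -2.30398621e-03] 0.2657715617176143 29.999662935733795
[[377.02764472 239.9926572 ]
 [383.03029299 115.7244857 ]
 [251.63283271 116.03314366]
 [258.22289282 240.26961235]]
```

View pics/w2.png

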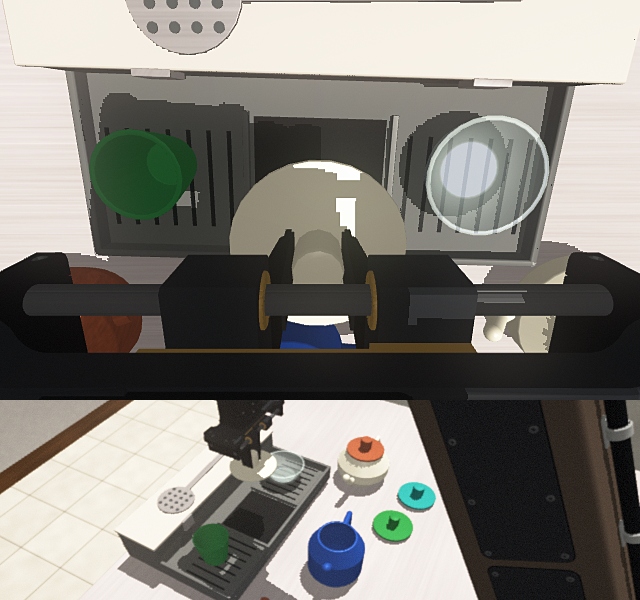

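The white lid hangs level over the mat (columns 252-385, top row 116, as predicted), and the pitcher is open and undisturbed. I lower the lid and release it.

Request:
arm_command(
  delta_pos=[
    [0,0,-0.12],
    [0,0,-0.24],
    [0,0,-0.36],
    [0,0,-0.45],
    [0,0,-0.52],
  ],
  delta_rot=[
    [0,0,0],
    [0,0,0],
    [0,0,0],
    [0,0,0],
    [0,0,0],
  ],
  claw=[1,1,1,1,1],
)

```text
t: 4.42
eef_pos: [677.8, 2.1, 77.9]
tcp_rot: [-3.142, 0.002, -0.002]
ft_force: [0.2, 0.4, -1.9]
opening: 0.268
grip_force: 30.0
```

Request:
arm_command(
  delta_pos=[
    [0,0,-0.03],
    [0,0,-0.055],
    [0,0,-0.075],
    [0,0,-0.08],
    [0,0,-0.08],
  ],
  delta_rot=[
    [0,0,0],
    [0,0,0],
    [0,0,0],
    [0,0,0],
    [0,0,0],
  ],
  claw=[1,1,1,1,1],
)

```text
t: 4.83
eef_pos: [679.1, 1.9, 60.3]
tcp_rot: [3.141, -0.001, -0.002]
ft_force: [-0.4, -0.1, -1.3]
opening: 0.269
grip_force: 30.0
```

Request:
arm_command(
  delta_pos=[
    [0,0,-0.002],
    [0,0,-0.002],
    [0,0,-0.002],
    [0,0,-0.002],
    [0,0,-0.002],
  ],
  delta_rot=[
    [0,0,0],
    [0,0,0],
    [0,0,0],
    [0,0,0],
    [0,0,0],
  ],
  claw=[1,0.4,0.4,0.4,0.4],
)

```text
t: 5.25
eef_pos: [679.1, 1.9, 59.5]
tcp_rot: [3.141, -0.001, -0.002]
ft_force: [-0.5, 0.3, 0.4]
opening: 0.486
grip_force: 0.0
```

Request:
arm_command(
  delta_pos=[
    [0,0,0],
    [0,0,0.06],
    [0,0,0.2],
    [0,0,0.36],
    [0,0,0.5],
  ],
  delta_rot=[
    [0,0,0],
    [0,0,0],
    [0,0,0],
    [0,0,0],
    [0,0,0],
  ],
  claw=[0.4,0.3,0.2,0,0],
)

```text
t: 5.67
eef_pos: [678.8, 1.9, 186.1]
tcp_rot: [3.142, -0.0, -0.002]
ft_force: [0.4, -0.4, 0.7]
opening: 0.825
grip_force: 0.0
```

Request:
arm_command(
  delta_pos=[
    [-0.05,0.08,0.06],
    [-0.13,0.2,0.14],
    [-0.21,0.33,0.2],
    [-0.29,0.46,0.22],
    [-0.36,0.58,0.22],
  ],
  delta_rot=[
    [0,0,0],
    [0,0,0],
    [0,0,0],
    [0,0,0],
    [0,0,0],
  ],
  claw=[0,0,0,0,0],
)

```text
t: 6.08
eef_pos: [588.0, 148.4, 241.1]
tcp_rot: [-3.141, -0.003, -0.003]
ft_force: [0.5, 0.6, -0.2]
opening: 0.997
grip_force: 0.0
```

Request:
arm_command(
  delta_pos=[
    [-0.07,0.12,0],
    [-0.15,0.24,0],
    [-0.22,0.36,0],
    [-0.28,0.46,0],
    [-0.32,0.536,0],
  ],
  delta_rot=[
    [0,0,0],
    [0,0,0],
    [0,0,0],
    [0,0,0],
    [0,0,0],
  ],
  claw=[0,0,0,0,0],
)

```text
t: 6.5
eef_pos: [507.3, 282.8, 239.5]
tcp_rot: [-3.141, -0.0, -0.001]
ft_force: [0.3, -0.9, -0.9]
opening: 0.998
grip_force: 0.0
```

Run:
```python
from h import *
s=state();c=calibration("wrist");im=read_camera("wrist")
sc=read_camera("scene")
cv2.imwrite("pics/scene3.png",sc[:,:,::-1])
b=blob(mask(im,"blue"),proj(c,[[508,281,111]])[0],90)
print(circ(onplane(c,cv2.convexHull(b)[:,0],111)))
o=im[:,:,::-1].copy();cv2.drawContours(o,[b[:,None]],-1,(255,0,255),1)
cv2.imwrite("pics/w3.png",np.vstack([o[:300],sc[80:380,:,::-1]]))
print(s["t"],s["eef_pos"],s["tcp_rot"])
print(proj(c,[[508,281,111],[508,281,141]]))
```

```text
(array([508.59932928, 280.08401285]), np.float64(6.828542624873777))
6.5 [507.25691116 282.83477915 239.46279444] [-3.14138933e+00 -7.12862629e-05 -1.17049179e-03]
[[319.49311869 191.23759634]
 [319.7069306  200.10503517]]
```

View pics/w3.png

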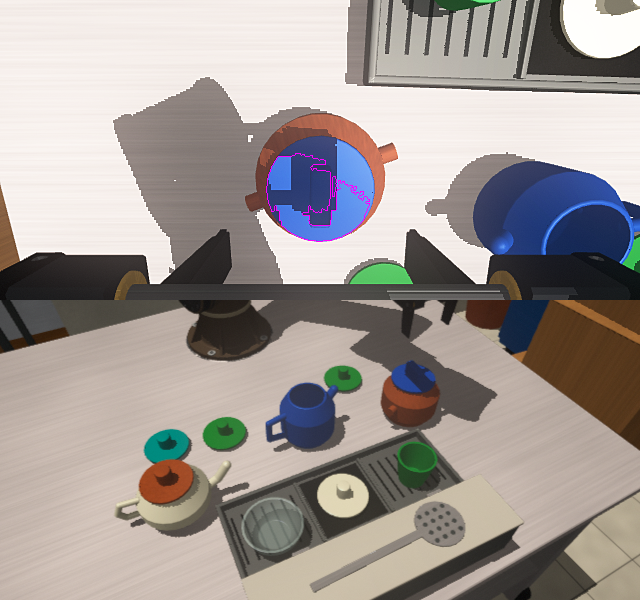

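The white lid lies level in the bay (scene 343,195 in the lower half). The blue lid is on the jar near (321,191). I need the bar's direction, so I zoom in.

Run:
```python
from h import *
import cv2
a=cv2.imread("pics/side0.png")[270:350,216:296];b=read_camera("wrist")[130:250,260:380,::-1]
b=cv2.convertScaleAbs(b,alpha=1.3)
cv2.imwrite("pics/z.png",np.hstack([cv2.resize(a,(400,400),interpolation=2),cv2.resize(b,(400,400),interpolation=2)]))
```

```text
(no output)
```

View pics/z.png

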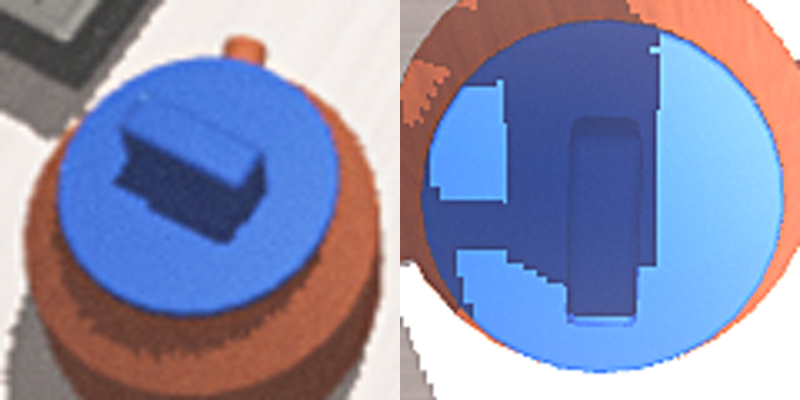

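The bar runs along world x within about 1°, so the present grasp yaw suits it. The lid centre is at about (510,280).

Request:
arm_command(
  delta_pos=[
    [0.01,-0.011,-0.11],
    [0.01,-0.011,-0.23],
    [0.01,-0.011,-0.35],
    [0.01,-0.011,-0.44],
    [0.01,-0.011,-0.495],
  ],
  delta_rot=[
    [0,0,0],
    [0,0,0],
    [0,0,0],
    [0,0,0],
    [0,0,0],
  ],
  claw=[0.2,0.4,0.5,0.5,0.5],
)

```text
t: 7.07
eef_pos: [511.3, 276.6, 112.9]
tcp_rot: [3.14, 0.003, -0.004]
ft_force: [-0.1, -0.1, 0.5]
opening: 0.709
grip_force: 0.0
```

Request:
arm_command(
  delta_pos=[
    [0,0,0],
    [0,0,0],
    [0,0,0],
    [0,0,0],
    [0,0,0],
  ],
  delta_rot=[
    [0,0,0],
    [0,0,0],
    [0,0,0],
    [0,0,0],
    [0,0,0],
  ],
  claw=[0.5,0.6,0.7,1,1],
)

```text
t: 7.48
eef_pos: [511.9, 278.2, 116.5]
tcp_rot: [-3.141, -0.002, -0.003]
ft_force: [0.1, 0.1, -0.1]
opening: 0.355
grip_force: 0.0
```

Request:
arm_command(
  delta_pos=[
    [0,0,0],
    [0,0,0],
    [0,0,0],
    [0,0,0],
    [0,0,0],
  ],
  delta_rot=[
    [0,0,0],
    [0,0,0],
    [0,0,0],
    [0,0,0],
    [0,0,0],
  ],
  claw=[1,1,1,1,1],
)

```text
t: 7.9
eef_pos: [511.6, 278.3, 115.8]
tcp_rot: [-3.141, -0.001, -0.002]
ft_force: [-0.2, 0.5, 3.8]
opening: 0.189
grip_force: 30.0
```

Run:
```python
from h import *
# pitcher mouth from scene3: outer rim dia 84 at z=120 
im=cv2.imread("pics/scene3.png")[:,:,::-1].copy();c=calibration("scene")
p=proj(c,[[460,30,120]])[0]; print(p)
a=np.linspace(0,2*np.pi,200)
for r,k in((42,(255,0,0)),(37,(255,255,0))):
    q=proj(c,np.c_[460+r*np.cos(a),31+r*np.sin(a),0*a+120])
    for u in q: im[int(round(u[1])),int(round(u[0]))]=k
x,y=map(int,p);cv2.imwrite("pics/p.png",cv2.resize(im[y-35:y+50,x-45:x+45,::-1],None,fx=6,fy=6,interpolation=0))
s=state();print(s["eef_pos"],s["opening"],s["grip_force"])
```

```text
[304.49803399 175.06514537]
[511.56977076 278.29452224 115.8084067 ] 0.1893111856767359 29.96017098426819
```

View pics/p.png

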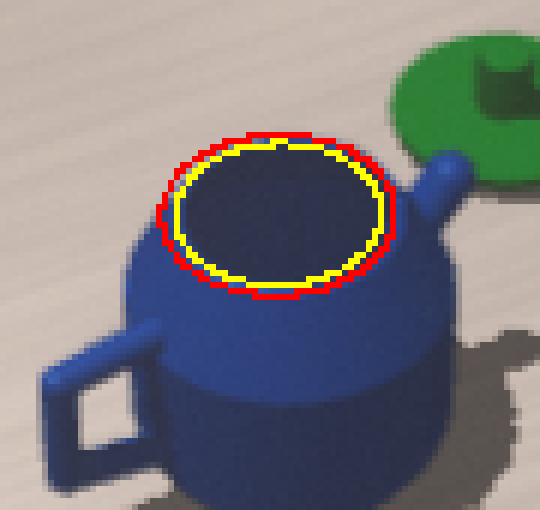

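The drawn mouth circles (red outer, yellow inner) fit the pitcher's rim to about 1 px at (461,31.5). The blue lid is gripped (opening about 18 mm). I carry it over.

Request:
arm_command(
  delta_pos=[
    [0,0,0.04],
    [0,0,0.1],
    [0,0,0.2],
    [0,0,0.3],
    [-0.01,-0.06,0.36],
  ],
  delta_rot=[
    [0,0,0],
    [0,0,0],
    [0,0,0],
    [0,0,0],
    [0,0,0],
  ],
  claw=[1,1,1,1,1],
)

```text
t: 8.32
eef_pos: [509.5, 264.6, 208.1]
tcp_rot: [-3.14, -0.002, -0.001]
ft_force: [0.3, -0.7, -1.0]
opening: 0.188
grip_force: 30.0
```

Request:
arm_command(
  delta_pos=[
    [-0.03,-0.14,0],
    [-0.06,-0.29,0],
    [-0.09,-0.44,0],
    [-0.12,-0.58,0],
    [-0.14,-0.7,0],
  ],
  delta_rot=[
    [0,0,0],
    [0,0,0],
    [0,0,0],
    [0,0,0],
    [0,0,0],
  ],
  claw=[1,1,1,1,1],
)

```text
t: 8.73
eef_pos: [472.8, 86.4, 205.9]
tcp_rot: [3.141, 0.0, -0.002]
ft_force: [0.4, -0.1, -1.6]
opening: 0.185
grip_force: 30.0
```

Request:
arm_command(
  delta_pos=[
    [-0.03,-0.14,0],
    [-0.048,-0.227,0],
    [-0.048,-0.227,0],
    [-0.048,-0.227,0],
    [-0.048,-0.227,0],
  ],
  delta_rot=[
    [0,0,0],
    [0,0,0],
    [0,0,0],
    [0,0,0],
    [0,0,0],
  ],
  claw=[1,1,1,1,1],
)

```text
t: 9.15
eef_pos: [462.1, 31.7, 205.7]
tcp_rot: [-3.142, -0.0, -0.003]
ft_force: [-0.3, 0.1, -1.6]
opening: 0.19
grip_force: 30.0
```

Request:
arm_command(
  delta_pos=[
    [0,0,-0.08],
    [0,0,-0.16],
    [0,0,-0.22],
    [0,0,-0.25],
    [0,0,-0.26],
  ],
  delta_rot=[
    [0,0,0],
    [0,0,0],
    [0,0,0],
    [0,0,0],
    [0,0,0],
  ],
  claw=[1,1,1,1,1],
)

```text
t: 9.57
eef_pos: [461.6, 32.3, 139.4]
tcp_rot: [-3.142, 0.002, -0.001]
ft_force: [-0.0, -1.1, -0.5]
opening: 0.186
grip_force: 30.0
```

Request:
arm_command(
  delta_pos=[
    [0,0,-0.01],
    [0,0,-0.02],
    [0,0,-0.028],
    [0,0,-0.033],
    [0,0,-0.033],
  ],
  delta_rot=[
    [0,0,0],
    [0,0,0],
    [0,0,0],
    [0,0,0],
    [0,0,0],
  ],
  claw=[1,1,1,1,1],
)

```text
t: 9.98
eef_pos: [462.0, 31.4, 132.3]
tcp_rot: [3.141, -0.0, -0.002]
ft_force: [-0.0, 0.1, -1.0]
opening: 0.188
grip_force: 30.0
```

Request:
arm_command(
  delta_pos=[
    [0,0,-0.003],
    [0,0,-0.003],
    [0,0,-0.003],
    [0,0,-0.003],
    [0,0,-0.003],
  ],
  delta_rot=[
    [0,0,0],
    [0,0,0],
    [0,0,0],
    [0,0,0],
    [0,0,0],
  ],
  claw=[1,0.5,0.5,0.5,0.5],
)

```text
t: 10.4
eef_pos: [462.0, 31.4, 131.5]
tcp_rot: [3.141, -0.0, -0.003]
ft_force: [-0.3, -0.3, -0.2]
opening: 0.414
grip_force: 0.0
```

Request:
arm_command(
  delta_pos=[
    [0,0,0],
    [0,0,0.06],
    [0,0,0.18],
    [0,0,0.32],
    [0,0,0.42],
  ],
  delta_rot=[
    [0,0,0],
    [0,0,0],
    [0,0,0],
    [0,0,0],
    [0,0,0],
  ],
  claw=[0.5,0.4,0.3,0.2,0],
)

```text
t: 10.82
eef_pos: [462.1, 31.4, 238.8]
tcp_rot: [3.141, -0.001, -0.002]
ft_force: [0.1, -0.9, 0.3]
opening: 0.722
grip_force: 0.0
```

Request:
arm_command(
  delta_pos=[
    [0.02,-0.1,0],
    [0.05,-0.25,0],
    [0.08,-0.4,0],
    [0.11,-0.55,0],
    [0.14,-0.7,0],
  ],
  delta_rot=[
    [0,0,0],
    [0,0,0],
    [0,0,0],
    [0,0,0],
    [0,0,0],
  ],
  claw=[0,0,0,0,0],
)

```text
t: 11.23
eef_pos: [496.9, -145.3, 236.6]
tcp_rot: [3.141, -0.0, -0.002]
ft_force: [0.2, 0.2, -0.1]
opening: 0.99
grip_force: 0.0
```

Request:
arm_command(
  delta_pos=[
    [0.03,-0.14,0],
    [0.06,-0.29,0],
    [0.08,-0.42,0],
    [0.1,-0.54,0],
    [0.104,-0.584,0],
  ],
  delta_rot=[
    [0,0,0],
    [0,0,0],
    [0,0,0],
    [0,0,0],
    [0,0,0],
  ],
  claw=[0,0,0,0,0],
)

```text
t: 11.65
eef_pos: [523.1, -293.2, 235.9]
tcp_rot: [3.141, -0.0, -0.005]
ft_force: [0.7, -0.0, 0.6]
opening: 0.999
grip_force: 0.0
```

Run:
```python
from h import *
s=state();c=calibration("wrist");im=read_camera("wrist");sc=read_camera("scene")
cs=calibration("scene")
cv2.imwrite("pics/scene4.png",sc[:,:,::-1])
p=proj(c,[[523,-289.5,96],[523,-289.5,126]])
b=blob(mask(im,"orange"),p[0],90);print(circ(onplane(c,cv2.convexHull(b)[:,0],96)))
o=im[:,:,::-1].copy();cv2.drawContours(o,[b[:,None]],-1,(255,0,255),1)
s2=sc[80:330,:,::-1].copy();a=np.linspace(0,6.283,200)
for r in(37,42):
    for u in proj(cs,np.c_[510+r*np.cos(a),280+r*np.sin(a),0*a+105]): s2[int(round(u[1]))-80,int(round(u[0]))]=(0,255,255)
cv2.imwrite("pics/w4.png",np.vstack([o[:300],s2]))
print(s["t"],s["eef_pos"],s["tcp_rot"],p)
```

```text
(array([ 524.06201409, -291.11486938]), np.float64(1.0224960798019884))
11.65 [ 523.09979969 -293.1722162   235.92446362] [ 3.14098172e+00 -6.12383992e-05 -4.70247291e-03] [[313.49156286 189.1321482 ]
 [313.1271252  197.44734831]]
```

View pics/w4.png

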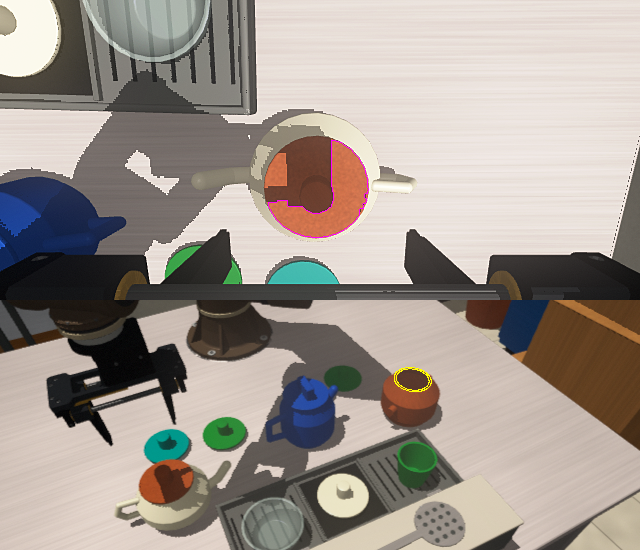

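The blue lid is seated on the pitcher, and the jar mouth fits the circle at (510,280). The orange lid is at about (525,-291.5), knob at wrist (317,194). I grip it.

Request:
arm_command(
  delta_pos=[
    [0.007,0.006,-0.12],
    [0.007,0.006,-0.26],
    [0.007,0.006,-0.4],
    [0.007,0.006,-0.49],
    [0.007,0.006,-0.54],
  ],
  delta_rot=[
    [0,0,0],
    [0,0,0],
    [0,0,0],
    [0,0,0],
    [0,0,0],
  ],
  claw=[0.2,0.4,0.5,0.5,0.5],
)

```text
t: 12.17
eef_pos: [523.5, -285.6, 98.7]
tcp_rot: [-3.139, 0.003, -0.001]
ft_force: [0.1, -0.9, -0.1]
opening: 0.703
grip_force: 0.0
```

Request:
arm_command(
  delta_pos=[
    [0,0,0],
    [0,0,0],
    [0,0,0],
    [0,0,0],
    [0,0,0],
  ],
  delta_rot=[
    [0,0,0],
    [0,0,0],
    [0,0,0],
    [0,0,0],
    [0,0,0],
  ],
  claw=[0.5,0.6,0.7,1,1],
)

```text
t: 12.58
eef_pos: [525.1, -288.2, 102.7]
tcp_rot: [3.14, -0.002, -0.002]
ft_force: [0.8, -2.0, 1.7]
opening: 0.355
grip_force: 0.8
```

Request:
arm_command(
  delta_pos=[
    [0,0,0],
    [0,0,0],
    [0,0,0],
    [0,0,0],
    [0,0,0],
  ],
  delta_rot=[
    [0,0,0],
    [0,0,0],
    [0,0,0],
    [0,0,0],
    [0,0,0],
  ],
  claw=[1,1,1,1,1],
)

```text
t: 13.0
eef_pos: [525.1, -288.3, 102.4]
tcp_rot: [3.141, -0.002, -0.003]
ft_force: [0.0, 1.3, 7.0]
opening: 0.306
grip_force: 30.0
```

Request:
arm_command(
  delta_pos=[
    [0,0,0.04],
    [0,0,0.12],
    [0,0,0.24],
    [0,0,0.36],
    [0,0.07,0.44],
  ],
  delta_rot=[
    [0,0,0],
    [0,0,0],
    [0,0,0],
    [0,0,0],
    [0,0,0],
  ],
  claw=[1,1,1,1,1],
)

```text
t: 13.42
eef_pos: [525.0, -272.5, 214.5]
tcp_rot: [3.14, -0.002, -0.004]
ft_force: [0.0, -0.4, -1.5]
opening: 0.307
grip_force: 30.0
```

Request:
arm_command(
  delta_pos=[
    [0,0.15,0],
    [0,0.3,0],
    [0,0.46,0],
    [0,0.62,0],
    [0,0.78,0],
  ],
  delta_rot=[
    [0,0,0],
    [0,0,0],
    [0,0,0],
    [0,0,0],
    [0,0,0],
  ],
  claw=[1,1,1,1,1],
)

```text
t: 13.83
eef_pos: [524.0, -73.8, 212.1]
tcp_rot: [-3.142, -0.0, -0.003]
ft_force: [1.4, 0.2, -1.9]
opening: 0.31
grip_force: 30.0
```

Request:
arm_command(
  delta_pos=[
    [-0.01,0.155,0],
    [-0.02,0.31,0],
    [-0.03,0.467,0],
    [-0.04,0.62,0],
    [-0.05,0.78,0],
  ],
  delta_rot=[
    [0,0,0],
    [0,0,0],
    [0,0,0],
    [0,0,0],
    [0,0,0],
  ],
  claw=[1,1,1,1,1],
)

```text
t: 14.25
eef_pos: [511.5, 121.1, 212.1]
tcp_rot: [3.142, -0.0, -0.003]
ft_force: [0.3, -1.0, -2.1]
opening: 0.312
grip_force: 30.0
```

Request:
arm_command(
  delta_pos=[
    [-0.01,0.15,0],
    [-0.01,0.3,0],
    [-0.01,0.44,0],
    [-0.01,0.56,0],
    [-0.01,0.64,0],
  ],
  delta_rot=[
    [0,0,0],
    [0,0,0],
    [0,0,0],
    [0,0,0],
    [0,0,0],
  ],
  claw=[1,1,1,1,1],
)

```text
t: 14.67
eef_pos: [508.9, 282.1, 211.9]
tcp_rot: [-3.141, 0.0, -0.001]
ft_force: [-0.7, 0.1, -0.7]
opening: 0.311
grip_force: 30.0
```

Request:
arm_command(
  delta_pos=[
    [0,0,0],
    [0,0,0],
    [0,0,0],
    [0,0,0],
    [0,0,0],
  ],
  delta_rot=[
    [0,0,0],
    [0,0,0],
    [0,0,0],
    [0,0,0],
    [0,0,0],
  ],
  claw=[1,1,1,1,1],
)

```text
t: 15.08
eef_pos: [509.8, 278.4, 211.6]
tcp_rot: [3.141, 0.0, -0.004]
ft_force: [-0.4, -0.2, -1.4]
opening: 0.312
grip_force: 30.0
```

Run:
```python
from h import *
s=state();c=calibration("wrist");im=read_camera("wrist");sc=read_camera("scene");cs=calibration("scene")
o=im[:,:,::-1].copy();s2=sc[80:330,:,::-1].copy();a=np.linspace(0,6.283,200)
for r in(37,42):
    for u in proj(cs,np.c_[525+r*np.cos(a),-290+r*np.sin(a),0*a+90]): s2[int(round(u[1]))-80,int(round(u[0]))]=(255,0,255)
    for u in proj(c,np.c_[510+r*np.cos(a),280+r*np.sin(a),0*a+105]): o[int(round(u[1])),int(round(u[0]))]=(255,255,0)
cv2.imwrite("pics/w5.png",np.vstack([o[:340],s2]))
print(s["t"],s["eef_pos"],s["tcp_rot"],s["opening"])
```

```text
15.0833 [509.81237974 278.36164122 211.62889266] [ 3.14140545e+00  1.62176632e-05 -3.80458507e-03] 0.3121898115461629
```

View pics/w5.png

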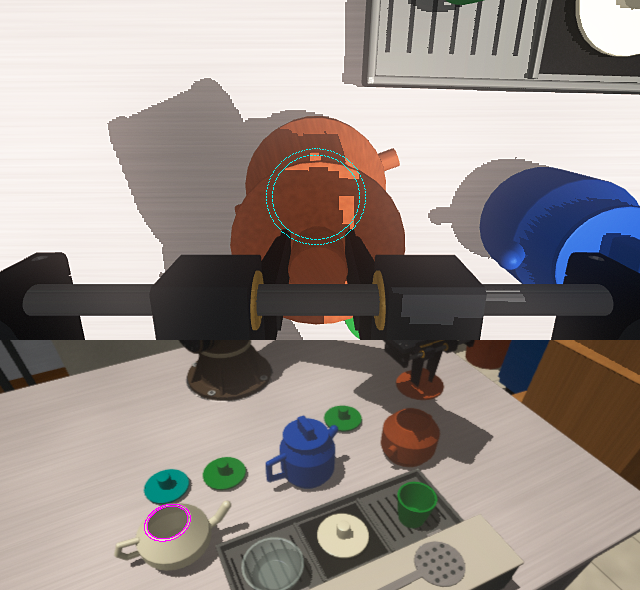

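The orange lid is held level above the jar mouth, and the teapot mouth fits the circle at (525,-290). I lower the lid.

Request:
arm_command(
  delta_pos=[
    [0,0.006,-0.09],
    [0,0.006,-0.18],
    [0,0.006,-0.26],
    [0,0.006,-0.31],
    [0,0.006,-0.33],
  ],
  delta_rot=[
    [0,0,0],
    [0,0,0],
    [0,0,0],
    [0,0,0],
    [0,0,0],
  ],
  claw=[1,1,1,1,1],
)

```text
t: 15.6
eef_pos: [509.1, 280.2, 127.1]
tcp_rot: [3.14, 0.003, -0.003]
ft_force: [-0.3, 0.8, -1.9]
opening: 0.31
grip_force: 30.0
```

Request:
arm_command(
  delta_pos=[
    [0,0,-0.01],
    [0,0,-0.02],
    [0,0,-0.03],
    [0,0,-0.04],
    [0,0,-0.04],
  ],
  delta_rot=[
    [0,0,0],
    [0,0,0],
    [0,0,0],
    [0,0,0],
    [0,0,0],
  ],
  claw=[1,1,1,1,1],
)

```text
t: 16.02
eef_pos: [509.7, 280.9, 119.0]
tcp_rot: [-3.142, -0.0, -0.002]
ft_force: [0.5, 0.5, -2.3]
opening: 0.306
grip_force: 30.0
```

Request:
arm_command(
  delta_pos=[
    [0,0,-0.004],
    [0,0,-0.004],
    [0,0,-0.004],
    [0,0,-0.004],
    [0,0,-0.004],
  ],
  delta_rot=[
    [0,0,0],
    [0,0,0],
    [0,0,0],
    [0,0,0],
    [0,0,0],
  ],
  claw=[1,0.4,0.4,0.4,0.4],
)

```text
t: 16.43
eef_pos: [509.8, 281.0, 118.1]
tcp_rot: [-3.142, -0.0, -0.002]
ft_force: [0.2, -0.5, 0.4]
opening: 0.533
grip_force: 0.0
```

Request:
arm_command(
  delta_pos=[
    [0,0,0],
    [0,0,0.06],
    [0,0,0.18],
    [0,0,0.32],
    [0,0,0.4],
  ],
  delta_rot=[
    [0,0,0],
    [0,0,0],
    [0,0,0],
    [0,0,0],
    [0,0,0],
  ],
  claw=[0.4,0.4,0.4,0.4,0.4],
)

```text
t: 16.85
eef_pos: [510.2, 281.2, 221.1]
tcp_rot: [-3.141, -0.003, -0.002]
ft_force: [-0.6, 0.4, 0.2]
opening: 0.598
grip_force: 0.0
```

Request:
arm_command(
  delta_pos=[
    [0.05,-0.08,0],
    [0.12,-0.2,0],
    [0.2,-0.33,0],
    [0.28,-0.46,0],
    [0.36,-0.59,0],
  ],
  delta_rot=[
    [0,0,0],
    [0,0,0],
    [0,0,0],
    [0,0,0],
    [0,0,0],
  ],
  claw=[0.4,0.4,0.4,0.4,0.4],
)

```text
t: 17.27
eef_pos: [600.3, 132.0, 218.2]
tcp_rot: [3.142, -0.0, -0.002]
ft_force: [0.9, -1.1, 0.3]
opening: 0.6
grip_force: 0.0
```

Request:
arm_command(
  delta_pos=[
    [0.08,-0.13,0],
    [0.16,-0.26,0],
    [0.24,-0.39,0],
    [0.3,-0.49,0],
    [0.32,-0.525,0],
  ],
  delta_rot=[
    [0,0,0],
    [0,0,0],
    [0,0,0],
    [0,0,0],
    [0,0,0],
  ],
  claw=[0.4,0.4,0.4,0.4,0.4],
)

```text
t: 17.68
eef_pos: [681.2, -1.6, 217.4]
tcp_rot: [3.141, -0.0, -0.005]
ft_force: [-0.6, 0.2, -0.7]
opening: 0.598
grip_force: 0.0
```

Request:
arm_command(
  delta_pos=[
    [0,0,-0.05],
    [0,0,-0.1],
    [0,0,-0.15],
    [0,0,-0.2],
    [0,0,-0.2],
  ],
  delta_rot=[
    [0,0,0],
    [0,0,0],
    [0,0,0],
    [0,0,0],
    [0,0,0],
  ],
  claw=[0.4,0.4,0.4,0.4,0.4],
)

```text
t: 18.1
eef_pos: [678.5, 2.7, 165.3]
tcp_rot: [-3.141, 0.004, -0.002]
ft_force: [0.2, -0.2, -0.5]
opening: 0.6
grip_force: 0.0
```

Run:
```python
from h import *
s=state();c=calibration("wrist");im=read_camera("wrist");sc=read_camera("scene")
o=im[:,:,::-1].copy();a=np.linspace(0,6.283,200)
for u in proj(c,np.c_[679+13*np.cos(a),2+13*np.sin(a),0*a+84]): o[int(round(u[1])),int(round(u[0]))]=(255,0,255)
cv2.imwrite("pics/w6.png",np.vstack([o[:340],sc[80:330,:,::-1]]))
print(s["t"],s["eef_pos"],s["tcp_rot"],s["opening"])
```

```text
18.1 [678.46221618   2.73386154 165.32970014] [-3.14125270e+00  3.89218568e-03 -2.08282681e-03] 0.6001460533660657
```

View pics/w6.png

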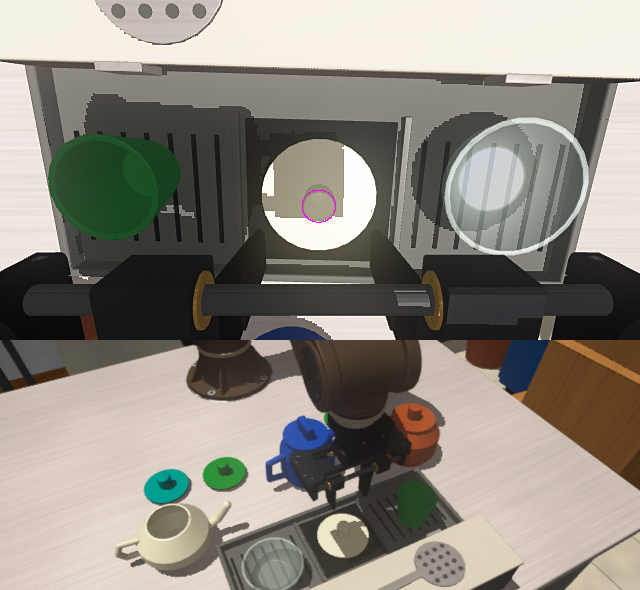

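The orange lid sits on the jar (scene 415,415 in the lower half), and the white lid's knob matches the predicted circle at (319,206). I grip it.

Request:
arm_command(
  delta_pos=[
    [0,0,-0.1],
    [0,0,-0.2],
    [0,0,-0.3],
    [0,0,-0.39],
    [0,0,-0.43],
  ],
  delta_rot=[
    [0,0,0],
    [0,0,0],
    [0,0,0],
    [0,0,0],
    [0,0,0],
  ],
  claw=[0.4,0.4,0.4,0.4,0.4],
)

```text
t: 18.62
eef_pos: [679.0, 2.5, 58.5]
tcp_rot: [-3.141, 0.002, -0.002]
ft_force: [0.3, 0.1, -0.2]
opening: 0.599
grip_force: 0.0
```

Request:
arm_command(
  delta_pos=[
    [0,0,0],
    [0,0,0],
    [0,0,0],
    [0,0,0],
    [0,0,0],
  ],
  delta_rot=[
    [0,0,0],
    [0,0,0],
    [0,0,0],
    [0,0,0],
    [0,0,0],
  ],
  claw=[0.5,0.6,0.7,1,1],
)

```text
t: 19.03
eef_pos: [680.2, 2.2, 61.8]
tcp_rot: [3.141, -0.002, -0.002]
ft_force: [-0.2, 0.2, 0.0]
opening: 0.308
grip_force: 0.0
```

Request:
arm_command(
  delta_pos=[
    [0,0,0],
    [0,0,0],
    [0,0,0],
    [0,0,0],
    [0,0,0],
  ],
  delta_rot=[
    [0,0,0],
    [0,0,0],
    [0,0,0],
    [0,0,0],
    [0,0,0],
  ],
  claw=[1,1,1,1,1],
)

```text
t: 19.45
eef_pos: [680.1, 2.1, 61.5]
tcp_rot: [3.141, -0.002, -0.002]
ft_force: [0.2, 0.4, 6.2]
opening: 0.267
grip_force: 30.0
```

Request:
arm_command(
  delta_pos=[
    [0,0,0.05],
    [0,0,0.16],
    [0,0,0.32],
    [0,0,0.48],
    [0,0,0.6],
  ],
  delta_rot=[
    [0,0,0],
    [0,0,0],
    [0,0,0],
    [0,0,0],
    [0,0,0],
  ],
  claw=[1,1,1,1,1],
)

```text
t: 19.87
eef_pos: [679.9, 2.2, 214.5]
tcp_rot: [3.141, -0.003, -0.002]
ft_force: [0.7, 0.3, -1.4]
opening: 0.267
grip_force: 30.0
```

Request:
arm_command(
  delta_pos=[
    [-0.04,-0.08,0],
    [-0.1,-0.2,0],
    [-0.17,-0.33,0],
    [-0.25,-0.46,0],
    [-0.32,-0.59,0],
  ],
  delta_rot=[
    [0,0,0],
    [0,0,0],
    [0,0,0],
    [0,0,0],
    [0,0,0],
  ],
  claw=[1,1,1,1,1],
)

```text
t: 20.28
eef_pos: [598.3, -146.3, 211.2]
tcp_rot: [3.141, -0.0, -0.002]
ft_force: [0.8, -0.3, -1.6]
opening: 0.266
grip_force: 30.0
```

Request:
arm_command(
  delta_pos=[
    [-0.08,-0.14,0],
    [-0.16,-0.28,0],
    [-0.23,-0.42,0],
    [-0.28,-0.54,0],
    [-0.3,-0.578,0],
  ],
  delta_rot=[
    [0,0,0],
    [0,0,0],
    [0,0,0],
    [0,0,0],
    [0,0,0],
  ],
  claw=[1,1,1,1,1],
)

```text
t: 20.7
eef_pos: [522.8, -293.4, 211.2]
tcp_rot: [3.14, -0.0, -0.005]
ft_force: [0.3, -1.0, -1.4]
opening: 0.267
grip_force: 30.0
```

Request:
arm_command(
  delta_pos=[
    [0,0,0],
    [0,0,0],
    [0,0,0],
    [0,0,0],
    [0,0,0],
  ],
  delta_rot=[
    [0,0,0],
    [0,0,0],
    [0,0,0],
    [0,0,0],
    [0,0,0],
  ],
  claw=[1,1,1,1,1],
)

```text
t: 21.12
eef_pos: [525.2, -288.7, 210.5]
tcp_rot: [3.142, 0.0, -0.001]
ft_force: [-0.3, 0.1, -0.4]
opening: 0.262
grip_force: 30.0
```

Run:
```python
from h import *
s=state();c=calibration("wrist");im=read_camera("wrist")
o=im[:,:,::-1].copy();a=np.linspace(0,6.283,200)
w=cv2.imread("pics/w6.png")[340:]
cs=calibration("scene")
for r in(37,42):
    for u in proj(cs,np.c_[525+r*np.cos(a),-290+r*np.sin(a),0*a+90]): w[int(round(u[1]))-80,int(round(u[0]))]=(255,0,255)
cv2.imwrite("pics/w7.png",np.hstack([cv2.resize(w[80:250,100:260],None,fx=2.2,fy=2.2,interpolation=0),cv2.resize(o[:374],None,fx=.7,fy=1)[:374]]))
print(s["t"],s["eef_pos"],s["tcp_rot"],s["opening"])
```

```text
21.1167 [ 525.21736362 -288.68035675  210.49922415] [ 3.14158612e+00  1.07432710e-05 -8.05109262e-04] 0.26178099676958416
```

View pics/w7.png

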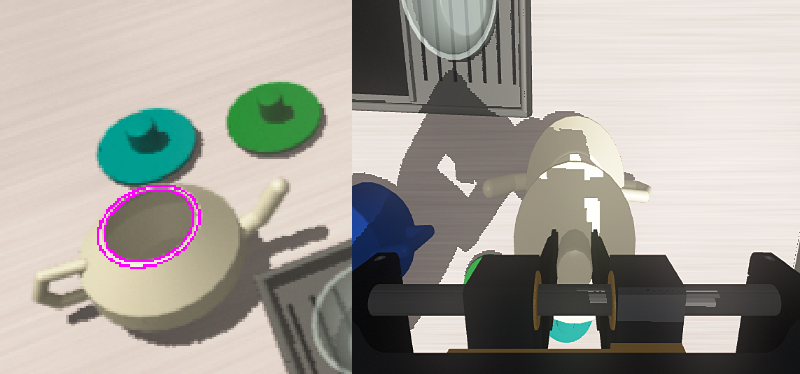

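The mouth circle fits the teapot rim (left half, 149,227), and the white lid hangs level above it. I lower it.

Request:
arm_command(
  delta_pos=[
    [0,-0.004,-0.09],
    [0,-0.004,-0.19],
    [0,-0.004,-0.29],
    [0,-0.004,-0.36],
    [0,-0.004,-0.385],
  ],
  delta_rot=[
    [0,0,0],
    [0,0,0],
    [0,0,0],
    [0,0,0],
    [0,0,0],
  ],
  claw=[1,1,1,1,1],
)

```text
t: 21.58
eef_pos: [524.0, -289.6, 111.6]
tcp_rot: [-3.14, 0.003, -0.002]
ft_force: [0.3, 0.0, -0.8]
opening: 0.269
grip_force: 30.0
```

Request:
arm_command(
  delta_pos=[
    [0,0,-0.01],
    [0,0,-0.02],
    [0,0,-0.03],
    [0,0,-0.04],
    [0,0,-0.04],
  ],
  delta_rot=[
    [0,0,0],
    [0,0,0],
    [0,0,0],
    [0,0,0],
    [0,0,0],
  ],
  claw=[1,1,1,1,1],
)

```text
t: 22.0
eef_pos: [524.8, -290.9, 104.5]
tcp_rot: [3.141, -0.001, -0.002]
ft_force: [-0.2, -0.1, -1.4]
opening: 0.265
grip_force: 30.0
```

Request:
arm_command(
  delta_pos=[
    [0,0,-0.002],
    [0,0,-0.002],
    [0,0,-0.002],
    [0,0,-0.002],
    [0,0,-0.002],
  ],
  delta_rot=[
    [0,0,0],
    [0,0,0],
    [0,0,0],
    [0,0,0],
    [0,0,0],
  ],
  claw=[1,0.5,0.4,0.4,0.4],
)

```text
t: 22.42
eef_pos: [524.7, -290.9, 103.9]
tcp_rot: [3.141, -0.0, -0.003]
ft_force: [0.4, 0.4, 0.2]
opening: 0.493
grip_force: 0.0
```

Request:
arm_command(
  delta_pos=[
    [0,0,0],
    [0,0,0.06],
    [0,0,0.18],
    [0,0,0.32],
    [0,0,0.46],
  ],
  delta_rot=[
    [0,0,0],
    [0,0,0],
    [0,0,0],
    [0,0,0],
    [0,0,0],
  ],
  claw=[0.4,0.4,0.4,0.4,0.4],
)

```text
t: 22.83
eef_pos: [524.3, -290.6, 219.7]
tcp_rot: [-3.141, 0.001, -0.002]
ft_force: [0.8, 0.1, -0.1]
opening: 0.603
grip_force: 0.0
```

Request:
arm_command(
  delta_pos=[
    [0,-0.08,0.05],
    [0,-0.2,0.1],
    [0,-0.35,0.1],
    [0,-0.5,0.1],
    [0,-0.6,0.1],
  ],
  delta_rot=[
    [0,0,0],
    [0,0,0],
    [0,0,0],
    [0,0,0],
    [0,0,0],
  ],
  claw=[0.4,0.4,0.4,0.4,0.4],
)

```text
t: 23.25
eef_pos: [524.2, -443.7, 243.9]
tcp_rot: [3.141, -0.0, -0.003]
ft_force: [1.1, -0.5, 0.3]
opening: 0.605
grip_force: 0.0
```

Request:
arm_command(
  delta_pos=[
    [0,0,0],
    [0,0,0],
    [0,0,0],
    [0,0,0],
    [0,0,0],
  ],
  delta_rot=[
    [0,0,0],
    [0,0,0],
    [0,0,0],
    [0,0,0],
    [0,0,0],
  ],
  claw=[0.4,0.4,0.4,0.4,0.4],
)

```text
t: 23.67
eef_pos: [525.0, -439.8, 244.0]
tcp_rot: [3.141, -0.0, -0.001]
ft_force: [0.9, 0.4, -0.3]
opening: 0.6
grip_force: 0.0
```

Run:
```python
from h import *
a=read_camera("scene");b=read_camera("side")
cv2.imwrite("pics/f.png",np.vstack([a[100:390,:,::-1],b[90:400,:,::-1]]))
print(state()["t"],state()["eef_pos"])
```

```text
23.7667 [ 524.94772834 -440.04307869  244.01631533]
```

View pics/f.png

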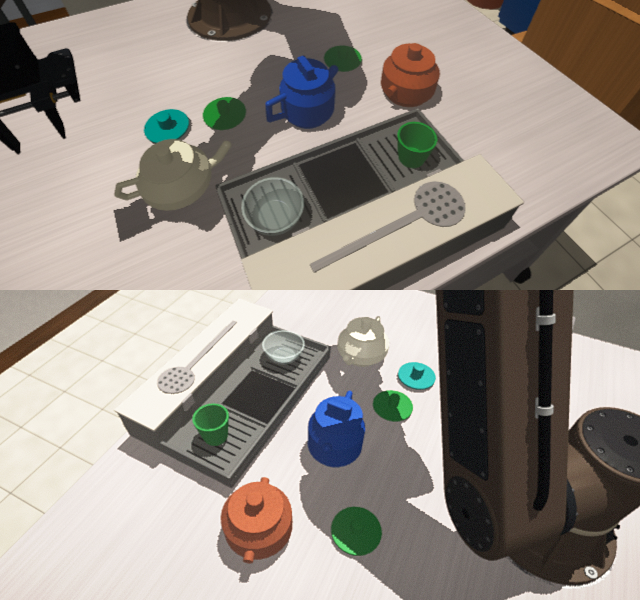

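Each vessel wears its own lid, seated level; the bay is empty, and the cup and bowl look unmoved. I hand the job in.

```bash
python3 -c "
from cell import *
print(job_done())"
```

```text
the job is handed in; nothing more can be done
None
```

The job is handed in, with no verdict returned: in the last pictures the teapot, pitcher and jar each wear the lid of their own colour, apparently seated flat, with the white lid parked in the rack bay on the way and the cup and bowl apparently unmoved.

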